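# Carved fish onto their display stands

### The arm

A 6-joint arm with a two-finger parallel gripper is mounted at the origin on the work surface. World frame = base frame: x ahead of the robot, y to its left, z up, the work surface at z = 0. Lengths are in mm, angles in rad, forces in N, time in s.
With the tool pointing down it reaches from about 250 to 775 mm from the base axis. Payload 8.9 kg.
Tool frame: the origin (TCP) lies midway between the tips of the shut fingers; the grasp point (between the pads) lies ctrl.pinch_z behind it (ctrl.pinch_z is the distance from the TCP to the grasp point, in mm); z points along the fingers, y is the line along which they close (so a half turn about z gives the same grasp; the last joint's range is limited). The gripper opens to 85 mm and grips with 20 to 120 N. Pads are 22 mm wide; open, the fingers measure 114 mm over their backs; the gripper's body (76 mm by 85 mm) begins 54 mm behind the grasp point. The pads swing forward as they close: fully open they stand 13 mm farther back than shut.
Start: joints at [-1.325, 0.291, -0.153, 1.127, 0, 1.431], TCP at [197.073, -486.607, 231.305] pointing down, gripper open.
Joint ranges: [-2.52, 2.52], [-0.91, 1.74], [-1.3, 1.37], [-1.96, 2.02], [-1.52, 1.47], [-3.14, 3.14]. Speed limits (rad/s): [2.22, 2.22, 2.79, 3.14, 3.14, 3.14].

### API

Orientations are given as a unit quaternion [x, y, z, w].
In Python, from rig import sensors, vision, ctrl gives the robot as it stands.
- The arm moves only by the tool servo_tool, never from a script. Its argument "series" is a list of rows, each a list of 3 entries, a list of its own where there are three numbers: the turn, a rotation vector about the tool's x, y, z as a fraction of full scale, then the shift along the tool's x, y, z as a fraction of full scale, then the opening, from 0 (shut) to 1 (fully open). In form: [[[ax, ay, az], [tx, ty, tz], jaw], ...]. A call has 1 to 10 rows; each row shifts and turns the commanded pose from where the row before left it, along the tool's axes as they then stand; what a row does not reach is not made up. Full scale, the value 1, is 2 cm for a shift and 10 degrees for a turn. A row lasts 1/8 s, in which the tool goes at most 62.5 mm and 10.7 degrees, less where a joint would pass 70% of its speed; a pose out of reach is approached as far as the arm can. A call with a number of a shift or a turn outside -1 to 1 is refused whole. A call with a gripper value outside its range is refused whole. The fingers move at their own pace and stop on an object; the grip force is fixed at half the most. Time passes only in rows, so rows that do not move let the fingers close. It gives the time, the measured TCP pose, the force, the opening and the grip force at its end, in the units of the state.
- sensors.state(): the state, without advancing time (a new reading comes with each control period).
- vision.camera(name): name is "side" or "top" or "wrist"; returns the picture (384x512x3 uint8, red, green, blue); there is no depth.
- vision.camera_model(name): a dict with "K" (3x3 intrinsics, pixels), "world_to_cam" (4x4, takes a point from world to camera coordinates). Camera axes: x right, y down, z forward; pixel columns grow to the right and rows downward; lengths in mm; the calibration is good to about 2 mm. A picture is of the moment at which its call begins: read the wrist's pose just before it. camera_model takes no time and is no camera call; for the wrist camera it gives the pose at the moment of the call.
- ctrl.sign_off(): hands the job in; it is judged then, once.
The state is a dict: "clock": time; "q": joint angles; "dq": joint speeds; "joint_torque": joint torques, N m; "position": TCP position; "ee_rot": TCP orientation; "wrist_force": force on the tool from outside, world axes, zero at the start; "wrist_torque": the same for the moment, N m; "finger_gap": finger opening in mm; "grip_force": force on a finger pad.
Only numpy, scipy, OpenCV 4.12 (cv2) and the standard library are available. Lean on these libraries where they do the work, as an engineer would, in place of code of your own. Each camera call takes 0.05 s, during which the arm holds its last target. There are 200 camera calls.

### The job

Put the four carved fish out for display: carry each fish to the wooden stand cut to its length (longest fish on the longest stand, and so on down to the shortest on the shortest) and leave it lying flat on the stand, centred between the end strips and in line with the stand. Which end the nose points to does not matter. Leave the two turtles where they are.

Things in the scene. Friction and masses are not known exactly. Their poses are not given: they have to be found in the camera images.
- fish_a: The shortest of the four fish carved from striped foam: 70 mm nose to tail, 28 mm across the body, 26 mm high as it lies flat on its side; forked tail, eye on top. Loose, light. Origin: centre of its underside, midway from nose to tail tip; x points to the nose, y across, z up. Grip it across the body at the origin, where it has its full width.
- fish_b: The second shortest of the four fish carved from striped foam: 92 mm nose to tail, 37 mm across the body, 29 mm high as it lies flat on its side; forked tail, eye on top. Loose, light. Origin: centre of its underside, midway from nose to tail tip; x points to the nose, y across, z up. Grip it across the body at the origin, where it has its full width.
- fish_c: The second longest of the four fish carved from striped foam: 114 mm nose to tail, 46 mm across the body, 32 mm high as it lies flat on its side; forked tail, eye on top. Loose, light. Origin: centre of its underside, midway from nose to tail tip; x points to the nose, y across, z up. Grip it across the body at the origin, where it has its full width.
- fish_d: The longest of the four fish carved from striped foam: 136 mm nose to tail, 54 mm across the body, 35 mm high as it lies flat on its side; forked tail, eye on top. Loose, light. Origin: centre of its underside, midway from nose to tail tip; x points to the nose, y across, z up. Grip it across the body at the origin, where it has its full width.
- stand_a: The shortest of the four wooden display stands, fixed: a dark board 102 x 60 mm, 12 mm thick, a paler strip 7 mm wide across each end rising 8 mm above the board; 88 mm clear between strips, long sides open. Origin: centre of its underside, on the bench; the fish lies 12 mm above it. x along the stand, z up.
- stand_b: The second shortest of the four wooden display stands, fixed: a dark board 124 x 60 mm, 12 mm thick, a paler strip 7 mm wide across each end rising 8 mm above the board; 110 mm clear between strips, long sides open. Origin: centre of its underside, on the bench; the fish lies 12 mm above it. x along the stand, z up.
- stand_c: The second longest of the four wooden display stands, fixed: a dark board 146 x 60 mm, 12 mm thick, a paler strip 7 mm wide across each end rising 8 mm above the board; 132 mm clear between strips, long sides open. Origin: centre of its underside, on the bench; the fish lies 12 mm above it. x along the stand, z up.
- stand_d: The longest of the four wooden display stands, fixed: a dark board 168 x 60 mm, 12 mm thick, a paler strip 7 mm wide across each end rising 8 mm above the board; 154 mm clear between strips, long sides open. Origin: centre of its underside, on the bench; the fish lies 12 mm above it. x along the stand, z up.
- turtle_1: A carved foam turtle, not to be moved: oval domed shell 80 by 64 mm, head and four flippers (about 110 by 108 mm over all), 34 mm high, striped like the fish. Loose. Origin: centre of the underside of the shell; x points to the head.
- turtle_2: A carved foam turtle, not to be moved: oval domed shell 80 by 64 mm, head and four flippers (about 110 by 108 mm over all), 34 mm high, striped like the fish. Loose. Origin: centre of the underside of the shell; x points to the head.

How it is judged (in metres and radians):
At the end, for the whole second after the job is handed in: Each fish lies flat (within 0.1 rad, on the board's top within 3 mm) and at rest on the stand of its own size rank, its middle within 12 mm of the stand's middle and its length within 0.2 rad of the stand's length, nose either way; both turtles are within 30 mm of where they began (horizontal distance between fish_a and stand_a below 0.012 m and z of fish_a in the frame of stand_a between 0.009 and 0.015 m and angle between each of fish_a, fish_b, fish_c, fish_d's own z axis and vertical below 0.1 rad and angle between the x axis of fish_a and the x axis of stand_a, either way round below 0.2 rad and linear speed of each of fish_a, fish_b, fish_c, fish_d below 0.02 m/s and horizontal distance between fish_b and stand_b below 0.012 m and z of fish_b in the frame of stand_b between 0.009 and 0.015 m and angle between the x axis of fish_b and the x axis of stand_b, either way round below 0.2 rad and horizontal distance between fish_c and stand_c below 0.012 m and z of fish_c in the frame of stand_c between 0.009 and 0.015 m and angle between the x axis of fish_c and the x axis of stand_c, either way round below 0.2 rad and horizontal distance between fish_d and stand_d below 0.012 m and z of fish_d in the frame of stand_d between 0.009 and 0.015 m and angle between the x axis of fish_d and the x axis of stand_d, either way round below 0.2 rad and distance of each of turtle_1, turtle_2 from where it was at the start of the episode below 0.03 m); the robot touches nothing.
It fails at once if a turtle was moved by more than 30 mm (distance of any of turtle_1, turtle_2 from where it was at the start of the episode above 0.03 m).
It also fails if it takes over 96 s, if anything falls off the work surface, if the arm or the gripper's body presses on something with over 40 N, if the wrist force passes 120 N, or if a joint passes its speed limit or range.

## Working session

There is one attempt and no reset: what is moved stays moved. The work goes in short steps, Python scripts to look and compute and a tool call to move; the robot and the scene stay as the last step left them, time stands still between calls to the robot, and variables do not carry over. Pictures are saved under pics/ and viewed, at most 14 in all, crops included, and the job is handed in when it is done.

Besides the shell and the picture viewer there is one more tool, called after ">>>" as name(argument=value, ...) on one line, values as JSON. servo_tool: Moves the arm, as the interface text tells. Shift numbers are shares of 2 cm and turn numbers shares of 10 degrees, none past 1 either way. Its arguments: {"type":"object","properties":{"series":{"type":"array","items":{"type":"array"}}},"required":["series"]}

```bash
mkdir -p pics; ls; python3 - <<'E'
from rig import sensors, vision, ctrl
import cv2
s=sensors.state();print(s,ctrl.pinch_z)
for n in("top","side"):
    im=vision.camera(n);cv2.imwrite(f"pics/{n}0.png",im[:,:,::-1]);m=vision.camera_model(n);print(n,m)
E
```

```text
pics
{'clock': 0.0, 'q': array([-1.32530588e+00,  2.91292767e-01, -1.54090380e-01,  1.12667016e+00,
        3.18852112e-05,  1.43151108e+00]), 'dq': array([ 1.35488331e-05,  4.00437599e-04, -1.05804778e-03, -1.47611817e-04,
       -2.80362755e-04, -2.37813765e-04]), 'joint_torque': array([ 1.69309506e-04, -5.37144041e+01,  3.31369364e+01,  1.60399487e-02,
       -1.07286396e-04, -1.71189322e-05]), 'position': array([ 196.9802654 , -486.20787862,  230.73921416]), 'ee_rot': array([ 9.81550278e-01,  1.91203182e-01, -1.74386662e-05, -6.28450730e-04]), 'wrist_force': array([-0.34895401,  0.29643276, -0.00612256]), 'wrist_torque': array([-0.01223627, -0.05680258, -0.0263722 ]), 'grip_force': 0.0, 'finger_gap': 85.18394618355863} 18.700000000000003
top {'K': array([[391.16446776,   0.        , 261.75927297],
       [  0.        , 391.16446776, 195.67644611],
       [  0.        ,   0.        ,   1.        ]]), 'world_to_cam': array([[ 5.27616549e-03, -9.99898893e-01,  1.32047368e-02,
        -5.83218243e+00],
       [-9.87472628e-01, -7.29216076e-03, -1.57621807e-01,
         5.85143527e+02],
       [ 1.57702162e-01, -1.22076774e-02, -9.87411262e-01,
         1.06623278e+03],
       [ 0.00000000e+00,  0.00000000e+00,  0.00000000e+00,
         1.00000000e+00]])}
side {'K': array([[411.39871935,   0.        , 261.02768232],
       [  0.        , 411.39871935, 196.21232608],
       [  0.        ,   0.        ,   1.        ]]), 'world_to_cam': array([[-9.35389787e-01, -3.53106383e-01, -1.90217784e-02,
         5.26823083e+02],
       [-1.81716780e-01,  5.26126544e-01, -8.30764630e-01,
         1.23586740e+02],
       [ 3.03356156e-01, -7.73632175e-01, -5.56298751e-01,
         8.29248030e+02],
       [ 0.00000000e+00,  0.00000000e+00,  0.00000000e+00,
         1.00000000e+00]])}
```

View pics/top0.png

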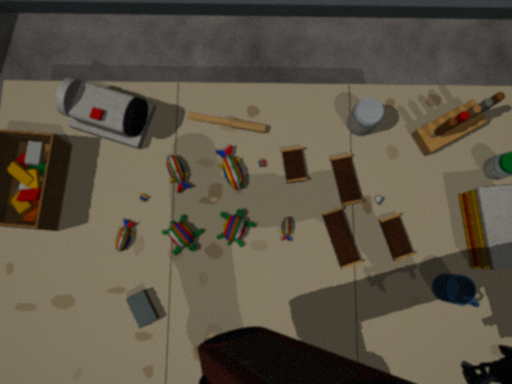

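View pics/side0.png

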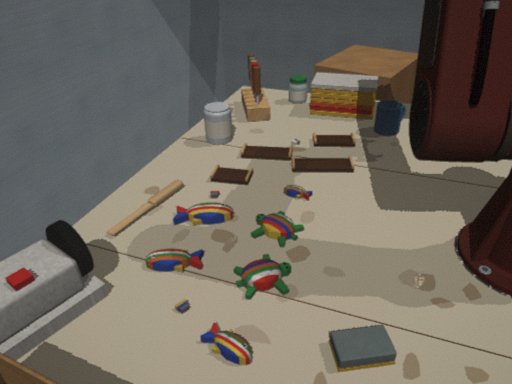

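The top view shows fish at about (178,172), (232,168), (125,235) and (288,229), with turtles at (184,234) and (236,227). The stands are at about (294,165), (346,180), (342,237) and (397,237). The side view shows all of them lying flat, with free space around them.

```bash
cat > h.py <<'E'
import numpy as np, cv2
from rig import sensors, vision, ctrl
def ray(n,px,z,m=None):
    m=m or vision.camera_model(n);T=m["world_to_cam"];R=T[:3,:3];c=-R.T@T[:3,3]
    px=np.atleast_2d(px).astype(float)
    d=np.c_[px,np.ones(len(px))]@np.linalg.inv(m["K"]).T@R
    return (c+d*((z-c[2])/d[:,2])[:,None])[:,:2]
def rect(P):
    (c,(w,h),a)=cv2.minAreaRect(P.astype(np.float32))
    if w<h:w,h,a=h,w,a+90
    return np.round([*c,w,h,(a+90)%180-90],1)
E
python3 - <<'E'
from h import *
bgr=cv2.imread("pics/top0.png");hsv=cv2.cvtColor(bgr,cv2.COLOR_BGR2HSV)
k=np.ones((3,3),np.uint8)
board=((hsv[...,2]<95)&(hsv[...,1]>90)&((hsv[...,0]<20)|(hsv[...,0]>172))).astype(np.uint8)*255
fish=((hsv[...,1]>115)).astype(np.uint8)*255
fish=cv2.morphologyEx(fish,cv2.MORPH_CLOSE,k)
vis=bgr.copy()
for nm,mask,col in(("board",board,(0,255,0)),("fish",fish,(255,0,255))):
    for c in cv2.findContours(mask,cv2.RETR_EXTERNAL,cv2.CHAIN_APPROX_NONE)[0]:
        x,y,w,h=cv2.boundingRect(c)
        if cv2.contourArea(c)<40 or not(100<x and x+w<420 and 140<y and y+h<275):continue
        print(nm,x+w//2,y+h//2,cv2.contourArea(c),rect(ray("top",c[:,0],12 if nm=="board" else 13)))
        cv2.drawContours(vis,[c],-1,col,1)
cr=slice(135,280),slice(100,420)
out=np.vstack([cv2.resize(a[cr],None,fx=2.0,fy=2.0,interpolation=cv2.INTER_NEAREST) for a in(bgr,vis)])
cv2.imwrite("pics/v1.png",out)
E
```

```text
board 186 231 51.0 [488.7 214.1  68.4  10.5  43.3]
board 129 236 42.5 [473.7 384.   84.   18.2 -19.7]
board 397 238 776.0 [ 473.  -393.2  120.3   66.1   18.2]
board 216 190 68.0 [606.5 133.3  35.9  32.2   1.5]
board 346 211 2019.0 [ 554.4 -248.   307.2  144.2   17.8]
board 295 165 570.0 [682.2 -98.5  99.4  64.    8.9]
board 236 166 57.0 [678.8  77.2 117.4  24.5  18.8]
fish 175 245 51.5 [449.7 243.8  57.1  25.8  14.9]
fish 246 234 72.0 [482.9  47.4  74.4  26.3 -30.5]
fish 125 235 264.5 [474.3 390.   83.6  44.9  -9.5]
fish 286 229 80.0 [493.8 -71.9  60.5  34.4   8. ]
fish 183 233 459.0 [486.8 220.  105.   73.   60.3]
fish 397 237 822.0 [ 473.5 -392.9  124.8   63.6   18.1]
fish 230 227 382.0 [506.9  94.2 103.2  61.3 -19. ]
fish 172 171 70.5 [661.3 269.1  70.7  20.   23.4]
fish 181 174 208.5 [658.6 235.9 113.5  39.6  10.4]
fish 343 211 2023.5 [ 551.5 -240.1  337.   115.6   -3.9]
fish 295 165 618.0 [686.4 -99.3 104.9  60.5   9. ]
fish 230 167 407.0 [675.3  86.9 129.8  64.8  30.3]
```

View pics/v1.png

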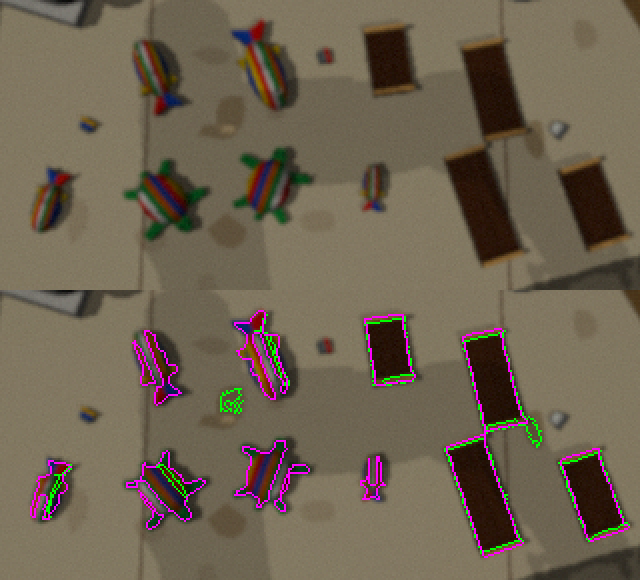

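Fish by size: d at (232,168), c at (178,172), b at (125,235), a at (288,229). Stands: a at (295,165), b at (397,237), c at (346,180), d at (342,237). Stands c and d almost touch, so I'll split them by opening the mask and take fish extents from hulls.

```bash
cat >> h.py <<'E'
def topmeas(bgr,vis=None):
    hsv=cv2.cvtColor(bgr,cv2.COLOR_BGR2HSV);lab=cv2.cvtColor(bgr,cv2.COLOR_BGR2LAB).astype(float)
    R={}
    for n,(x0,y0,x1,y1),h in(("d",(213,140,252,194),15),("c",(161,148,198,196),14),("b",(110,215,144,256),13),("a",(276,212,300,246),12)):
        l=lab[y0:y1,x0:x1];e=np.linalg.norm(l[...,1:]-np.median(l[...,1:].reshape(-1,2),0),axis=2)
        m=((e>11)*255).astype(np.uint8);m=cv2.morphologyEx(m,cv2.MORPH_CLOSE,np.ones((5,5),np.uint8))
        c=max(cv2.findContours(m,0,1)[0],key=cv2.contourArea)+[x0,y0]
        R["fish_"+n]=rect(ray("top",cv2.convexHull(c)[:,0],h))
        if vis is not None:cv2.drawContours(vis,[c],-1,(255,0,255),1)
    m=((hsv[...,2]<75)&(hsv[...,1]>90)&((hsv[...,0]<20)|(hsv[...,0]>172))).astype(np.uint8)*255
    m=cv2.morphologyEx(m,cv2.MORPH_OPEN,np.ones((7,7),np.uint8))
    for n,p in(("d",(342,237)),("c",(346,180)),("b",(397,237)),("a",(295,165))):
        for c in cv2.findContours(m,0,1)[0]:
            if cv2.pointPolygonTest(c,p,False)>0:
                R["stand_"+n]=rect(ray("top",c[:,0],12))
                if vis is not None:cv2.drawContours(vis,[c],-1,(0,255,0),1)
    return R
E
python3 - <<'E'
from h import *
bgr=cv2.imread("pics/top0.png");vis=cv2.resize(bgr,None,fx=1,fy=1)
for k,v in topmeas(bgr,vis).items():print(k,v)
cv2.imwrite("pics/v2.png",cv2.resize(vis[135:280,100:420],None,fx=2.5,fy=2.5,interpolation=cv2.INTER_NEAREST))
E
```

```text
fish_d [674.9  89.5 135.9  64.8  21.3]
fish_c [657.3 248.2 113.3  54.6  22.8]
fish_b [473.1 391.9  88.3  44.  -17. ]
fish_a [ 4.936e+02 -7.180e+01  6.370e+01  3.190e+01  3.000e-01]
stand_d [ 471.4 -231.9  152.6   61.9   17.8]
stand_c [ 642.1 -251.5  131.1   61.5   11.5]
stand_b [ 472.5 -391.6  108.    62.9   18. ]
stand_a [686.8 -97.9  86.4  60.1   8.6]
```

View pics/v2.png

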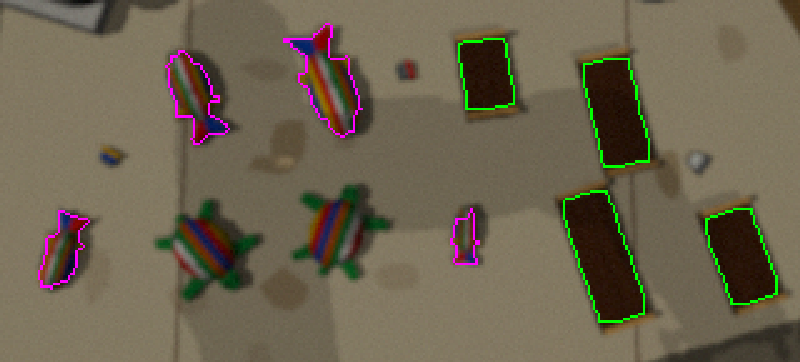

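>>> servo_tool(series=[[[0, 0, 0], [1, -0.54, 0.12], 1], [[0, 0, 0], [1, -0.54, 0.12], 1], [[0, 0, 0], [1, -0.54, 0.12], 1], [[0, 0, 0], [1, -0.54, 0.12], 1], [[0, 0, 0], [1, -0.54, 0.12], 1], [[0, 0, 0], [1, -0.54, 0.12], 1], [[0, 0, 0], [1, -0.54, 0.12], 1], [[0, 0, 0], [1, -0.54, 0.12], 1], [[0, 0, 0], [1, -0.54, 0.12], 1], [[0, 0, 0], [1, -0.54, 0.12], 1]])

```text
clock: 1.35
position: [342.4, -309.5, 207.0]
ee_rot: [0.982, 0.191, -0.0, -0.0]
wrist_force: [0.5, 0.1, -0.5]
finger_gap: 85.3
grip_force: 0.0
```

>>> servo_tool(series=[[[0, 0, 0], [1, -0.54, 0.12], 1], [[0, 0, 0], [1, -0.54, 0.12], 1], [[0, 0, 0], [1, -0.54, 0.12], 1], [[0, 0, 0], [1, -0.54, 0.12], 1], [[0, 0, 0], [1, -0.54, 0.12], 1], [[0, 0, 0], [1, -0.54, 0.12], 1], [[0, 0, 0], [1, -0.54, 0.12], 1], [[0, 0, 0], [1, -0.54, 0.12], 1], [[0, 0, 0], [1, -0.54, 0.12], 1], [[0, 0, 0], [1, -0.54, 0.12], 1]])

```text
clock: 2.6
position: [486.7, -134.3, 183.0]
ee_rot: [0.981, 0.192, -0.0, -0.0]
wrist_force: [0.4, 0.4, 1.1]
finger_gap: 85.3
grip_force: 0.0
```

>>> servo_tool(series=[[[0, 0, 0], [1, -0.54, 0.12], 1], [[0, 0, 0], [1, -0.54, 0.12], 1], [[0, 0, 0], [1, -0.54, 0.12], 1], [[0, 0, 0], [1, -0.54, 0.12], 1], [[0, 0, 0], [1, -0.54, 0.12], 1], [[0, 0, 0], [1, -0.54, 0.12], 1], [[0, 0, 0], [1, -0.54, 0.12], 1], [[0, 0, 0], [1, -0.54, 0.12], 1], [[0, 0, 0], [1, -0.54, 0.12], 1], [[0, 0, 0], [1, -0.54, 0.12], 1]])

```text
clock: 3.85
position: [632.4, 40.2, 159.0]
ee_rot: [0.982, 0.191, -0.0, -0.0]
wrist_force: [0.2, 0.8, -0.7]
finger_gap: 85.6
grip_force: 0.0
```

>>> servo_tool(series=[[[0, 0, 0], [1, -0.54, 0.12], 1], [[0, 0, 0], [1, -0.54, 0.12], 1], [[0, 0, 0], [1, -0.54, 0.12], 1], [[0, 0, 0], [0, 0, 0], 1]])

```text
clock: 4.35
position: [675.6, 93.2, 151.2]
ee_rot: [0.981, 0.192, -0.0, -0.0]
wrist_force: [0.2, 0.5, -0.3]
finger_gap: 85.4
grip_force: 0.0
```

```bash
cat >> h.py <<'E'
from scipy.spatial.transform import Rotation as Ro
def pose():
    s=sensors.state();R=Ro.from_quat(s["ee_rot"]).as_matrix()
    return s,R,np.degrees(np.arctan2(R[1,0],R[0,0]))
def plan(x,y,z,yaw):
    "turn (tool z, units of 10 deg), then shift in tool axes after the turn, units of 20 mm"
    s,R,a=pose();d=(yaw-a+90)%180-90
    print("t",s["clock"],"pos",s["position"].round(1),"yaw",a.round(1),"q6",s["q"][5].round(2),"tilt",R[2,:2].round(3),"gap",s["finger_gap"].round(1))
    b=np.radians(a+d);D=np.array([x,y,z])-s["position"]
    sh=np.array([D[0]*np.cos(b)+D[1]*np.sin(b),D[0]*np.sin(b)-D[1]*np.cos(b),-D[2]])/20
    print("turn z",round(-d/10,2),"shift",sh.round(2))
E
python3 - <<'E'
from h import *
plan(674.9,89.5,150,21.3)
m=vision.camera_model("wrist");im=vision.camera("wrist")[:,:,::-1].copy()
X=np.array([674.9,89.5,35,1]);c=m["world_to_cam"]@X;print((m["K"]@c[:3]/c[2])[:2])
cv2.imwrite("pics/w1.png",im)
E
```

```text
Traceback (most recent call last):
  File "h.py", line 36, in plan
    print("t",s["clock"],"pos",s["position"].round(1),"yaw",a.round(1),"q6",s["q"][5].round(2),"tilt",R[2,:2].round(3),"gap",s["finger_gap"].round(1))
                                                                                                                             ^^^^^^^^^^^^^^^^^^^^^
AttributeError: 'float' object has no attribute 'round'
```

```bash
sed -i 's/s\["finger_gap"\].round(1)/round(s["finger_gap"],1)/' h.py
python3 - <<'E'
from h import *
plan(674.9,89.5,150,21.3)
m=vision.camera_model("wrist");im=vision.camera("wrist")[:,:,::-1].copy()
X=np.array([674.9,89.5,35,1]);c=m["world_to_cam"]@X;print((m["K"]@c[:3]/c[2])[:2])
cv2.imwrite("pics/w1.png",im)
E
```

```text
t 4.35 pos [675.6  93.2 151.2] yaw 22.1 q6 2.79 tilt [-0. -0.] gap 85.4
turn z 0.08 shift [-0.1   0.16  0.06]
[262.17482545 185.96750766]
```

View pics/w1.png

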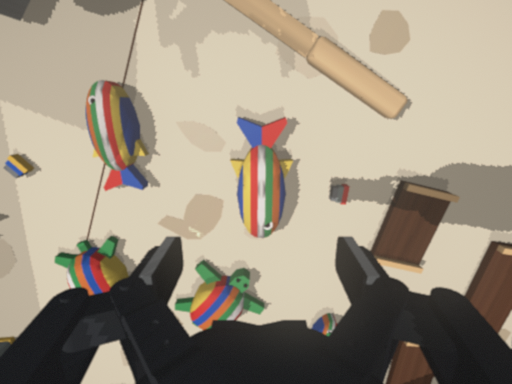

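The wrist view shows fish_d with its tail tips at (238,118) and (286,119) and its nose at about (264,238), nearly parallel to tool x. Fish_c is also in view, from its nose at (100,81) to tail tips at (107,189) and (147,187).

```bash
python3 - <<'E'
from h import *
for n,h,pts in(("d",12,[(264,238),(238,118),(286,119),(237,190),(285,190)]),("c",11,[(103,81),(107,189),(147,187)])):
    P=ray("wrist",pts,h);t=P[1:3].mean(0);print(n,P.round(1).tolist(),"mid",((P[0]+t)/2).round(1),"ax",(P[0]-t).round(1),np.degrees(np.arctan2(*(P[0]-t)[::-1])).round(1))
E
```

```text
d [[608.1, 58.7], [726.4, 136.7], [744.1, 90.3], [652.6, 109.9], [672.9, 59.9]] mid [671.7  86.1] ax [-127.1  -54.8] -156.7
c [[709.1, 273.8], [598.2, 246.0], [617.5, 204.9]] mid [658.5 249.6] ax [101.2  48.4] 25.5
```

>>> servo_tool(series=[[[0, 0, 0], [-0.24, 0.24, 0.36], 1], [[0, 0, 0], [0, 0, 1], 1], [[0, 0, 0], [0, 0, 1], 1], [[0, 0, 0], [0, 0, 1], 1], [[0, 0, 0], [0, 0, 1], 1], [[0, 0, 0], [0, 0, 1], 1], [[0, 0, 0], [0, 0, 1], 1], [[0, 0, 0], [0, 0, 1], 1], [[0, 0, 0], [0, 0, 0], 1], [[0, 0, 0], [0, 0, 0], 0]])

```text
clock: 5.65
position: [672.6, 84.7, 5.7]
ee_rot: [0.982, 0.191, 0.0, 0.0]
wrist_force: [0.1, 1.0, 0.1]
finger_gap: 69.6
grip_force: 0.0
```

>>> servo_tool(series=[[[0, 0, 0], [0, 0, 0], 0], [[0, 0, 0], [0, 0, 0], 0], [[0, 0, 0], [0, 0, 0], 0], [[0, 0, 0], [0, 0, 0], 0]])

```text
clock: 6.15
position: [673.3, 85.1, 6.3]
ee_rot: [0.982, 0.191, 0.001, 0.0]
wrist_force: [-0.2, -0.1, 6.8]
finger_gap: 51.9
grip_force: 64.2
```

>>> servo_tool(series=[[[0, 0, 0], [0, 0, -1], 0], [[0, 0, 0], [0, 0, -1], 0], [[0, 0, 0], [0, 0, -1], 0], [[0, 0, 0], [0, 0, -1], 0], [[0, 0, 0.43], [0, 0, 0], 0], [[0, 0, 0], [-0.96, 0.8, 0], 0], [[0, 0, 0], [-0.96, 0.8, 0], 0], [[0, 0, 0], [-0.96, 0.8, 0], 0], [[0, 0, 0], [-0.96, 0.8, 0], 0], [[0, 0, 0], [-0.96, 0.8, 0], 0]])

```text
clock: 7.4
position: [605.0, -20.9, 85.4]
ee_rot: [0.988, 0.154, 0.0, 0.0]
wrist_force: [0.4, 0.2, -0.8]
finger_gap: 51.6
grip_force: 63.2
```

>>> servo_tool(series=[[[0, 0, 0], [-0.96, 0.8, 0], 0], [[0, 0, 0], [-0.96, 0.8, 0], 0], [[0, 0, 0], [-0.96, 0.8, 0], 0], [[0, 0, 0], [-0.96, 0.8, 0], 0], [[0, 0, 0], [-0.96, 0.8, 0], 0], [[0, 0, 0], [-0.96, 0.8, 0], 0], [[0, 0, 0], [-0.96, 0.8, 0], 0], [[0, 0, 0], [-0.96, 0.8, 0], 0], [[0, 0, 0], [-0.96, 0.8, 0], 0], [[0, 0, 0], [-0.96, 0.8, 0], 0]])

```text
clock: 8.65
position: [471.0, -232.0, 85.4]
ee_rot: [0.988, 0.154, 0.0, 0.0]
wrist_force: [0.5, -0.2, -0.4]
finger_gap: 51.8
grip_force: 63.2
```

>>> servo_tool(series=[[[0, 0, 0], [0, 0, 0], 0], [[0, 0, 0], [0, 0, 0], 0]])

```text
clock: 8.9
position: [471.6, -230.9, 85.2]
ee_rot: [0.988, 0.154, 0.0, 0.0]
wrist_force: [-0.0, -0.3, -0.6]
finger_gap: 52.0
grip_force: 63.2
```

```bash
python3 - <<'E'
from h import *
plan(471.4,-231.9,18,17.8)
cv2.imwrite("pics/w2.png",vision.camera("wrist")[:,:,::-1])
E
```

```text
t 8.9 pos [ 471.6 -230.9   85.2] yaw 17.7 q6 2.24 tilt [0.001 0.   ] gap 52.0
turn z -0.01 shift [-0.02  0.05  3.36]
```

View pics/w2.png

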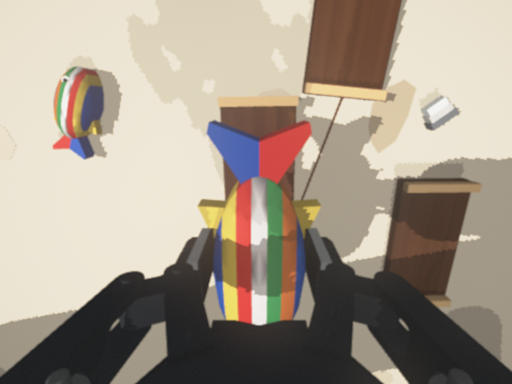

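Fish_d is held straight and level, with tail tips at (209,123) and (311,123). The stand_d strip is at (258,101). Fish_a is visible, from its nose at (72,68) to tail tips at (56,146) and (90,156).

```bash
python3 - <<'E'
from h import *
s,R,a=pose();P=ray("wrist",[(209,123),(311,123)],79+12)
print(((P-s["position"][:2])@R[:2,:2]).round(1))
P=ray("wrist",[(72,67),(56,146),(90,156)],9);t=P[1:].mean(0);d=t-P[0]
print("a",((P[0]+t)/2).round(1),np.hypot(*d),np.degrees(np.arctan2(d[1],d[0])))
P=ray("wrist",[(219,101),(298,101)],20);print("strip",((P-s["position"][:2])@R[:2,:2]).round(1))
E
```

```text
[[ 70.  -25.5]
 [ 70.   25.9]]
a [496.1 -66.9] 65.36255300270342 -173.62780403669626
strip [[ 80.8 -30.1]
 [ 80.8  28.9]]
```

>>> servo_tool(series=[[[0, 0, 0], [-0.1, 0.05, 0.9], 0], [[0, 0, 0], [0, 0, 0.9], 0], [[0, 0, 0], [0, 0, 0.9], 0], [[0, 0, 0], [0, 0, 0.6], 0], [[0, 0, 0], [0, 0, 0], 0], [[0, 0, 0], [0, 0, 0], 0], [[0, 0, 0], [0, 0, 0], 1], [[0, 0, 0], [0, 0, 0], 1], [[0, 0, 0], [0, 0, 0], 1], [[0, 0, 0], [0, 0, 0], 1]])

```text
clock: 10.2
position: [469.7, -232.7, 19.0]
ee_rot: [0.988, 0.154, 0.0, 0.0]
wrist_force: [-0.3, -0.6, 0.2]
finger_gap: 85.5
grip_force: 0.0
```

>>> servo_tool(series=[[[0, 0, 0], [0, 0, -0.5], 1], [[0, 0, 0], [0, 0, -1], 1], [[0, 0, 0], [0, 0, -1], 1], [[0, 0, 0], [0, 0, -1], 1], [[0, 0, 0], [0, 0, -1], 1], [[0, 0, 0.64], [0, 0, 0], 1], [[0, 0, 0.63], [0, 0, 0], 1]])

```text
clock: 11.08
position: [469.9, -232.9, 110.0]
ee_rot: [0.999, 0.042, 0.0, 0.0]
wrist_force: [-0.8, -0.3, 0.9]
finger_gap: 85.2
grip_force: 0.0
```

>>> servo_tool(series=[[[0, 0, 0], [0.23, -1, 0], 1], [[0, 0, 0], [0.23, -1, 0], 1], [[0, 0, 0], [0.23, -1, 0], 1], [[0, 0, 0], [0.23, -1, 0], 1], [[0, 0, 0], [0.23, -1, 0], 1], [[0, 0, 0], [0.23, -1, 0], 1], [[0, 0, 0], [0.23, -1, 0], 1], [[0, 0, 0], [0.23, -1, 0], 1], [[0, 0, 0], [0, 0, 0], 1]])

```text
clock: 12.2
position: [491.9, -67.9, 109.0]
ee_rot: [0.999, 0.046, -0.0, -0.0]
wrist_force: [0.3, 0.8, 0.0]
finger_gap: 85.3
grip_force: 0.0
```

```bash
python3 - <<'E'
from h import *
plan(495,-69,5,5)
cv2.imwrite("pics/w3.png",vision.camera("wrist")[:,:,::-1])
E
```

```text
t 12.2 pos [491.9 -67.9 109. ] yaw 5.3 q6 2.76 tilt [-0. -0.] gap 85.3
turn z 0.03 shift [0.15 0.07 5.2 ]
```

View pics/w3.png

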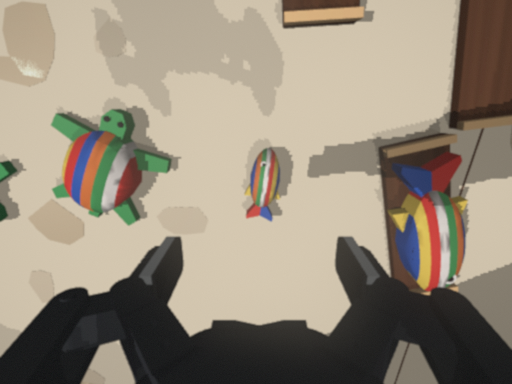

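Fish_d now lies on stand_d at about (428,220). Fish_a runs from its nose at (267,148) to tail tips at (248,217) and (271,221), about 6° off tool x.

```bash
cat >> h.py <<'E'
def fishw(pts,h,z,off=0):
    P=ray("wrist",pts,h);t=P[1:3].mean(0);d=P[0]-t;m=(P[0]+t)/2;yaw=np.degrees(np.arctan2(d[1],d[0]))
    print("mid",m.round(1),"len",np.hypot(*d).round(1),"yaw",yaw.round(1));plan(*m,z,yaw)
E
python3 -c "
from h import *
fishw([(267,148),(248,217),(271,221)],9,5)"
```

```text
mid [496.3 -71.9] len 71.7 yaw -0.2
t 12.25 pos [492.  -68.8 109. ] yaw 5.2 q6 2.76 tilt [-0.  0.] gap 85.6
turn z 0.54 shift [0.21 0.15 5.2 ]
```

>>> servo_tool(series=[[[0, 0, 0.54], [0, 0, 0], 1], [[0, 0, 0], [0.2, 0.15, 0.6], 1], [[0, 0, 0], [0, 0, 1], 1], [[0, 0, 0], [0, 0, 1], 1], [[0, 0, 0], [0, 0, 1], 1], [[0, 0, 0], [0, 0, 1], 1], [[0, 0, 0], [0, 0, 0.6], 1], [[0, 0, 0], [0, 0, 0], 1], [[0, 0, 0], [0, 0, 0], 0], [[0, 0, 0], [0, 0, 0], 0]])

```text
clock: 13.5
position: [496.8, -73.3, 5.5]
ee_rot: [1.0, -0.003, 0.001, 0.0]
wrist_force: [0.1, -0.5, 0.1]
finger_gap: 51.7
grip_force: 0.0
```

>>> servo_tool(series=[[[0, 0, 0], [0, 0, 0], 0], [[0, 0, 0], [0, 0, 0], 0], [[0, 0, 0], [0, 0, 0], 0], [[0, 0, 0], [0, 0, 0], 0], [[0, 0, 0], [0, 0, 0], 0]])

```text
clock: 14.12
position: [496.6, -73.2, 5.6]
ee_rot: [1.0, -0.003, 0.001, 0.0]
wrist_force: [-1.7, 0.8, 6.7]
finger_gap: 25.7
grip_force: 59.7
```

>>> servo_tool(series=[[[0, 0, 0], [0, 0, -1], 0], [[0, 0, 0], [0, 0, -1], 0], [[0, 0, 0], [0, 0, -1], 0], [[0, 0, 0], [0, 0, -1], 0], [[0, 0, -0.89], [0, 0, 0], 0]])

```text
clock: 14.75
position: [497.4, -73.4, 86.6]
ee_rot: [0.997, 0.076, 0.001, 0.001]
wrist_force: [0.1, -0.4, -0.4]
finger_gap: 25.5
grip_force: 58.9
```

>>> servo_tool(series=[[[0, 0, 0], [0.92, 0.26, 0], 0], [[0, 0, 0], [0.92, 0.26, 0], 0], [[0, 0, 0], [0.92, 0.26, 0], 0], [[0, 0, 0], [0.92, 0.26, 0], 0], [[0, 0, 0], [0.92, 0.26, 0], 0], [[0, 0, 0], [0.92, 0.26, 0], 0], [[0, 0, 0], [0.92, 0.26, 0], 0], [[0, 0, 0], [0.92, 0.26, 0], 0], [[0, 0, 0], [0.92, 0.26, 0], 0], [[0, 0, 0], [0.92, 0.26, 0], 0]])

```text
clock: 16.0
position: [686.4, -97.2, 84.9]
ee_rot: [0.997, 0.075, -0.0, -0.0]
wrist_force: [0.3, 0.0, 0.2]
finger_gap: 25.8
grip_force: 58.9
```

>>> servo_tool(series=[[[0, 0, 0], [0, 0, 0], 0], [[0, 0, 0], [0, 0, 0], 0]])

```text
clock: 16.25
position: [685.1, -97.0, 84.7]
ee_rot: [0.997, 0.075, -0.0, -0.0]
wrist_force: [0.5, -0.8, -0.3]
finger_gap: 25.7
grip_force: 58.9
```

```bash
python3 - <<'E'
from h import *
plan(686.8,-97.9,18,8.6)
cv2.imwrite("pics/w4.png",vision.camera("wrist")[:,:,::-1])
E
```

```text
t 16.25 pos [685.1 -97.   84.7] yaw 8.6 q6 2.75 tilt [-0.001 -0.   ] gap 25.7
turn z -0.0 shift [0.08 0.06 3.33]
```

View pics/w4.png

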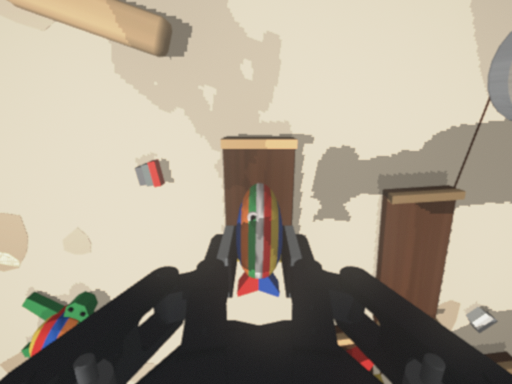

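Fish_a is held straight, with its nose at (260,182), over stand_a, whose far strip spans (221,144) to (297,144).

```bash
python3 - <<'E'
from h import *
s,R,a=pose();o=s["position"][:2]
for p,h in(([(260,182),(240,297),(278,297)],89),([(221,144),(297,144)],20)):print(((ray("wrist",p,h)-o)@R[:2,:2]).round(1))
E
```

```text
[[ 38.3   0. ]
 [-37.9 -12.6]
 [-37.9  11.6]]
[[ 48.6 -30.2]
 [ 48.6  29.3]]
```

>>> servo_tool(series=[[[0, 0, 0], [0.06, 0.06, 0.9], 0], [[0, 0, 0], [0, 0, 0.9], 0], [[0, 0, 0], [0, 0, 0.9], 0], [[0, 0, 0], [0, 0, 0.6], 0], [[0, 0, 0], [0, 0, 0], 0], [[0, 0, 0], [0, 0, 0], 0], [[0, 0, 0], [0, 0, 0], 1], [[0, 0, 0], [0, 0, 0], 1], [[0, 0, 0], [0, 0, 0], 1], [[0, 0, 0], [0, 0, 0], 1]])

```text
clock: 17.55
position: [687.3, -98.2, 19.0]
ee_rot: [0.997, 0.075, 0.0, 0.0]
wrist_force: [1.0, 0.4, -0.2]
finger_gap: 85.6
grip_force: 0.0
```

>>> servo_tool(series=[[[0, 0, 0], [0, 0, 0], 1], [[0, 0, 0], [0, 0, -0.5], 1], [[0, 0, 0], [0, 0, -1], 1], [[0, 0, 0], [0, 0, -1], 1], [[0, 0, 0], [0, 0, -1], 1], [[0, 0, 0], [0, 0, -1], 1], [[0, 0, -0.82], [0, 0, 0], 1], [[0, 0, -0.82], [0, 0, 0], 1]])

```text
clock: 18.55
position: [687.6, -98.3, 110.2]
ee_rot: [0.976, 0.218, 0.001, 0.0]
wrist_force: [0.5, -1.0, -1.1]
finger_gap: 85.3
grip_force: 0.0
```

>>> servo_tool(series=[[[0, 0, 0], [0.36, -0.96, 0], 1], [[0, 0, 0], [0.36, -0.96, 0], 1], [[0, 0, 0], [0.36, -0.96, 0], 1], [[0, 0, 0], [0.36, -0.96, 0], 1], [[0, 0, 0], [0.36, -0.96, 0], 1], [[0, 0, 0], [0.36, -0.96, 0], 1], [[0, 0, 0], [0.36, -0.96, 0], 1], [[0, 0, 0], [0.36, -0.96, 0], 1], [[0, 0, 0], [0.36, -0.96, 0], 1]])

```text
clock: 19.68
position: [673.0, 87.1, 108.9]
ee_rot: [0.976, 0.216, 0.0, 0.0]
wrist_force: [-0.0, 0.1, -0.1]
finger_gap: 85.2
grip_force: 0.0
```

>>> servo_tool(series=[[[0, 0, 0], [0.36, -0.96, 0], 1], [[0, 0, 0], [0.36, -0.96, 0], 1], [[0, 0, 0], [0.36, -0.96, 0], 1], [[0, 0, 0], [0.36, -0.96, 0], 1], [[0, 0, 0], [0.36, -0.96, 0], 1], [[0, 0, 0], [0.36, -0.96, 0], 1], [[0, 0, 0], [0.36, -0.96, 0], 1], [[0, 0, 0], [0.36, -0.96, 0], 1], [[0, 0, 0], [0, 0, 0], 1]])

```text
clock: 20.8
position: [660.2, 251.2, 108.8]
ee_rot: [0.976, 0.217, 0.0, -0.0]
wrist_force: [0.7, 0.5, -0.6]
finger_gap: 85.7
grip_force: 0.0
```

```bash
python3 - <<'E'
from h import *
plan(658,249.5,5,25)
cv2.imwrite("pics/w5.png",vision.camera("wrist")[:,:,::-1])
E
```

```text
t 20.8 pos [660.2 251.2 108.8] yaw 25.1 q6 2.96 tilt [ 0. -0.] gap 85.7
turn z 0.01 shift [-0.14  0.03  5.19]
```

View pics/w5.png

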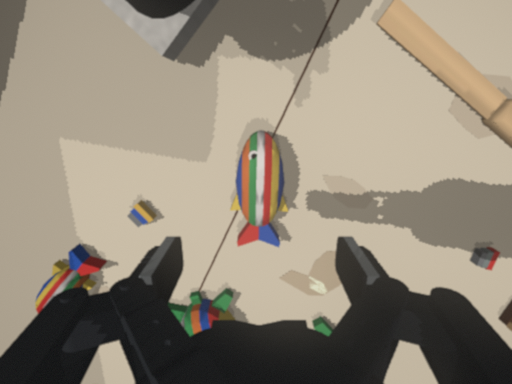

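Fish_c runs from its nose at (263,130) to tail tips at (238,246) and (280,245), aligned with the tool to within about 2°. The turtle is well below it, at about (205,315).

```bash
python3 -c "
from h import *
fishw([(263,130),(238,246),(280,245)],11,5)"
```

```text
mid [659.3 247.6] len 116.7 yaw 23.3
t 20.85 pos [660.4 250.1 108.8] yaw 25.0 q6 2.96 tilt [-0.  0.] gap 85.7
turn z 0.17 shift [-0.1   0.09  5.19]
```

>>> servo_tool(series=[[[0, 0, 0.17], [0, 0, 0], 1], [[0, 0, 0], [-0.1, 0.09, 0.6], 1], [[0, 0, 0], [0, 0, 1], 1], [[0, 0, 0], [0, 0, 1], 1], [[0, 0, 0], [0, 0, 1], 1], [[0, 0, 0], [0, 0, 1], 1], [[0, 0, 0], [0, 0, 0.6], 1], [[0, 0, 0], [0, 0, 0], 1], [[0, 0, 0], [0, 0, 0], 0], [[0, 0, 0], [0, 0, 0], 0]])

```text
clock: 22.1
position: [660.1, 247.1, 5.8]
ee_rot: [0.979, 0.201, 0.001, -0.0]
wrist_force: [-0.4, 0.4, -0.2]
finger_gap: 51.6
grip_force: 0.0
```

>>> servo_tool(series=[[[0, 0, 0], [0, 0, 0], 0], [[0, 0, 0], [0, 0, 0], 0], [[0, 0, 0], [0, 0, 0], 0], [[0, 0, 0], [0, 0, 0], 0]])

```text
clock: 22.6
position: [660.2, 247.1, 6.0]
ee_rot: [0.979, 0.201, 0.001, -0.0]
wrist_force: [-1.3, -0.4, 7.6]
finger_gap: 43.1
grip_force: 62.4
```

>>> servo_tool(series=[[[0, 0, 0], [0, 0, -1], 0], [[0, 0, 0], [0, 0, -1], 0], [[0, 0, 0], [0, 0, -1], 0], [[0, 0, 0], [0, 0, -1], 0], [[0, 0, 0.59], [0, 0, 0], 0], [[0, 0, 0.58], [0, 0, 0], 0]])

```text
clock: 23.35
position: [662.7, 234.1, 86.6]
ee_rot: [0.993, 0.115, -0.0, -0.006]
wrist_force: [0.7, -0.2, -1.1]
finger_gap: 43.0
grip_force: 61.6
```

>>> servo_tool(series=[[[0, 0, 0], [-0.23, 0.97, 0], 0], [[0, 0, 0], [-0.23, 0.97, 0], 0], [[0, 0, 0], [-0.23, 0.97, 0], 0], [[0, 0, 0], [-0.23, 0.97, 0], 0], [[0, 0, 0], [-0.23, 0.97, 0], 0], [[0, 0, 0], [-0.23, 0.97, 0], 0], [[0, 0, 0], [-0.23, 0.97, 0], 0], [[0, 0, 0], [-0.23, 0.97, 0], 0], [[0, 0, 0], [-0.23, 0.97, 0], 0], [[0, 0, 0], [-0.23, 0.97, 0], 0]])

```text
clock: 24.6
position: [662.0, 32.4, 82.5]
ee_rot: [0.993, 0.115, -0.001, -0.006]
wrist_force: [-0.1, 0.9, -1.6]
finger_gap: 43.1
grip_force: 61.6
```

>>> servo_tool(series=[[[0, 0, 0], [-0.23, 0.97, 0], 0], [[0, 0, 0], [-0.23, 0.97, 0], 0], [[0, 0, 0], [-0.23, 0.97, 0], 0], [[0, 0, 0], [-0.23, 0.97, 0], 0], [[0, 0, 0], [-0.23, 0.97, 0], 0], [[0, 0, 0], [-0.23, 0.97, 0], 0], [[0, 0, 0], [-0.23, 0.97, 0], 0], [[0, 0, 0], [-0.23, 0.97, 0], 0], [[0, 0, 0], [-0.23, 0.97, 0], 0], [[0, 0, 0], [-0.23, 0.97, 0], 0]])

```text
clock: 25.85
position: [661.3, -167.0, 80.1]
ee_rot: [0.993, 0.115, -0.001, -0.006]
wrist_force: [-0.3, 0.7, -0.3]
finger_gap: 43.5
grip_force: 61.6
```

>>> servo_tool(series=[[[0, 0, 0], [-0.23, 0.97, 0], 0], [[0, 0, 0], [-0.23, 0.97, 0], 0], [[0, 0, 0], [-0.23, 0.97, 0], 0], [[0, 0, 0], [-0.23, 0.97, 0], 0], [[0, 0, 0], [-0.23, 0.97, 0], 0], [[0, 0, 0], [0, 0, 0], 0], [[0, 0, 0], [0, 0, 0], 0]])

```text
clock: 26.72
position: [660.9, -265.0, 78.9]
ee_rot: [0.993, 0.115, -0.001, -0.006]
wrist_force: [-1.1, -0.2, -0.5]
finger_gap: 43.4
grip_force: 61.6
```

```bash
python3 - <<'E'
from h import *
plan(642.1,-251.5,18,11.5)
cv2.imwrite("pics/w6.png",vision.camera("wrist")[:,:,::-1])
E
```

```text
t 26.725 pos [ 660.9 -265.    78.9] yaw 13.2 q6 2.42 tilt [-0.    -0.013] gap 43.4
turn z 0.17 shift [-0.79 -0.85  3.04]
```

View pics/w6.png

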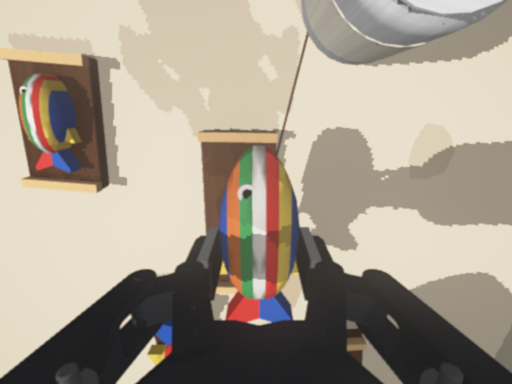

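Fish_a is on stand_a at about (50,120). During the turn q6 reached its limit, so the pose drifted and now has a 0.013 rad tilt. I'll correct that before lowering fish_c, whose nose is at (259,146).

>>> servo_tool(series=[[[-0.075, 0, 0.17], [0, 0, 0], 0], [[0, 0, 0], [-0.79, -0.85, 0], 0], [[0, 0, 0], [0, 0, 0], 0], [[0, 0, 0], [0, 0, 0], 0]])

```text
clock: 27.28
position: [642.8, -251.8, 79.4]
ee_rot: [0.995, 0.1, 0.0, 0.001]
wrist_force: [0.5, 0.6, -1.0]
finger_gap: 42.9
grip_force: 61.5
```

```bash
python3 - <<'E'
from h import *
plan(642.1,-251.5,18,11.5)
cv2.imwrite("pics/w7.png",vision.camera("wrist")[:,:,::-1])
E
```

```text
t 27.275 pos [ 642.8 -251.8   79.4] yaw 11.5 q6 2.46 tilt [0.    0.002] gap 42.9
turn z -0.0 shift [-0.03 -0.02  3.07]
```

View pics/w7.png

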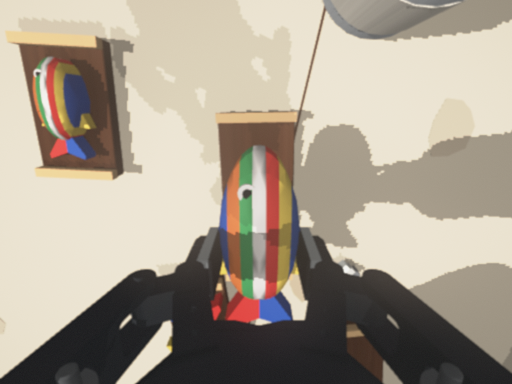

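Tilt is corrected, the fish is aligned with stand_c (strip from (217,118) to (296,118)), and its nose is at (259,146).

>>> servo_tool(series=[[[0, 0, 0], [-0.03, 0, 0.9], 0], [[0, 0, 0], [0, 0, 0.9], 0], [[0, 0, 0], [0, 0, 0.7], 0], [[0, 0, 0], [0, 0, 0.53], 0], [[0, 0, 0], [0, 0, 0], 0], [[0, 0, 0], [0, 0, 0], 0], [[0, 0, 0], [0, 0, 0], 1], [[0, 0, 0], [0, 0, 0], 1], [[0, 0, 0], [0, 0, 0], 1], [[0, 0, 0], [0, 0, 0], 1]])

```text
clock: 28.58
position: [641.6, -252.0, 18.4]
ee_rot: [0.995, 0.1, -0.0, 0.0]
wrist_force: [-0.2, -0.2, 0.6]
finger_gap: 85.6
grip_force: 0.0
```

>>> servo_tool(series=[[[0, 0, 0], [0, 0, -0.5], 1], [[0, 0, 0], [0, 0, -1], 1], [[0, 0, 0], [0, 0, -1], 1], [[0, 0, 0], [0, 0, -1], 1], [[0, 0, 0], [0, 0, -1], 1], [[0, 0, -1], [0, 0, 0], 1], [[0, 0, -1], [0, 0, 0], 1], [[0, 0, -1], [0, 0, 0], 1], [[0, 0, -1], [0, 0, 0], 1], [[0, 0, -1], [0, 0, 0], 1]])

```text
clock: 29.82
position: [641.7, -252.0, 109.2]
ee_rot: [0.858, 0.513, -0.0, 0.001]
wrist_force: [-0.5, -0.0, -0.7]
finger_gap: 85.0
grip_force: 0.0
```

>>> servo_tool(series=[[[0, 0, -1], [0, 0, 0], 1], [[0, 0, -1], [0, 0, 0], 1], [[0, 0, -1], [0, 0, 0], 1], [[0, 0, -1], [0, 0, 0], 1], [[0, 0, -1], [0, 0, 0], 1], [[0, 0, -1], [0, 0, 0], 1], [[0, 0, -1], [0, 0, 0], 1], [[0, 0, -1], [0, 0, 0], 1], [[0, 0, -1], [0, 0, 0], 1], [[0, 0, -1], [0, 0, 0], 1]])

```text
clock: 31.08
position: [641.8, -252.0, 109.2]
ee_rot: [0.158, 0.987, -0.001, 0.0]
wrist_force: [0.4, -0.1, 0.1]
finger_gap: 85.3
grip_force: 0.0
```

```bash
python3 -c "
from h import *
plan(473.1,391.9,110,163)"
```

```text
t 31.075 pos [ 641.8 -252.   109.2] yaw 161.8 q6 -0.16 tilt [-0.001 -0.001] gap 85.3
turn z -0.12 shift [17.48 28.32 -0.04]
```

>>> servo_tool(series=[[[0, 0, -0.12], [0, 0, 0], 1], [[0, 0, 0], [0.6, 0.98, 0], 1], [[0, 0, 0], [0.6, 0.98, 0], 1], [[0, 0, 0], [0.6, 0.98, 0], 1], [[0, 0, 0], [0.6, 0.98, 0], 1], [[0, 0, 0], [0.6, 0.98, 0], 1], [[0, 0, 0], [0.6, 0.98, 0], 1], [[0, 0, 0], [0.6, 0.98, 0], 1], [[0, 0, 0], [0.6, 0.98, 0], 1], [[0, 0, 0], [0.6, 0.98, 0], 1]])

```text
clock: 32.33
position: [590.7, -49.8, 108.2]
ee_rot: [0.151, 0.989, -0.0, 0.0]
wrist_force: [0.1, 0.6, -0.2]
finger_gap: 85.6
grip_force: 0.0
```

>>> servo_tool(series=[[[0, 0, 0], [0.6, 0.98, 0], 1], [[0, 0, 0], [0.6, 0.98, 0], 1], [[0, 0, 0], [0.6, 0.98, 0], 1], [[0, 0, 0], [0.6, 0.98, 0], 1], [[0, 0, 0], [0.6, 0.98, 0], 1], [[0, 0, 0], [0.6, 0.98, 0], 1], [[0, 0, 0], [0.6, 0.98, 0], 1], [[0, 0, 0], [0.6, 0.98, 0], 1], [[0, 0, 0], [0.6, 0.98, 0], 1], [[0, 0, 0], [0.6, 0.98, 0], 1]])

```text
clock: 33.58
position: [534.4, 173.0, 108.0]
ee_rot: [0.151, 0.989, -0.0, 0.0]
wrist_force: [0.2, 0.7, 0.3]
finger_gap: 85.3
grip_force: 0.0
```

>>> servo_tool(series=[[[0, 0, 0], [0.6, 0.98, 0], 1], [[0, 0, 0], [0.6, 0.98, 0], 1], [[0, 0, 0], [0.6, 0.98, 0], 1], [[0, 0, 0], [0.6, 0.98, 0], 1], [[0, 0, 0], [0.6, 0.98, 0], 1], [[0, 0, 0], [0.6, 0.98, 0], 1], [[0, 0, 0], [0.6, 0.98, 0], 1], [[0, 0, 0], [0.6, 0.98, 0], 1], [[0, 0, 0], [0.6, 0.98, 0], 1], [[0, 0, 0], [0.6, 0.98, 0], 1]])

```text
clock: 34.83
position: [478.3, 395.8, 107.8]
ee_rot: [0.151, 0.989, -0.0, 0.0]
wrist_force: [-0.5, 0.4, -0.5]
finger_gap: 85.4
grip_force: 0.0
```

>>> servo_tool(series=[[[0, 0, 0], [0, 0, 0], 1]])

```text
clock: 34.95
position: [478.2, 396.2, 107.7]
ee_rot: [0.15, 0.989, -0.0, 0.0]
wrist_force: [-0.4, -1.0, -0.9]
finger_gap: 85.3
grip_force: 0.0
```

```bash
python3 - <<'E'
from h import *
plan(473.1,391.9,5,163)
cv2.imwrite("pics/w8.png",vision.camera("wrist")[:,:,::-1])
E
```

```text
t 34.95 pos [478.2 396.2 107.7] yaw 162.8 q6 0.88 tilt [-0.    -0.001] gap 85.3
turn z -0.02 shift [ 0.18 -0.28  5.13]
```

View pics/w8.png

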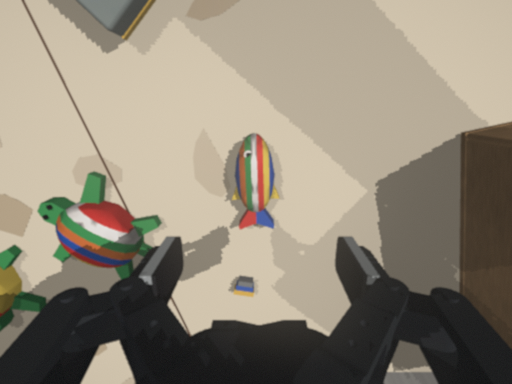

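Fish_b runs from its nose at (254,133) to tail tips at (239,227) and (273,227), aligned with the tool. The box on the right and the turtle on the left are both clear of the fingers.

```bash
python3 -c "
from h import *
fishw([(254,133),(239,227),(273,227)],10,5)"
```

```text
mid [473.3 394.2] len 93.0 yaw 163.7
t 35.0 pos [478.4 395.2 107.7] yaw 162.7 q6 0.87 tilt [-0.    -0.001] gap 85.6
turn z -0.09 shift [ 0.23 -0.12  5.13]
```

>>> servo_tool(series=[[[0, 0, -0.09], [0, 0, 0], 1], [[0, 0, 0], [0.23, -0.15, 0.6], 1], [[0, 0, 0], [0, 0, 1], 1], [[0, 0, 0], [0, 0, 1], 1], [[0, 0, 0], [0, 0, 1], 1], [[0, 0, 0], [0, 0, 1], 1], [[0, 0, 0], [0, 0, 0.53], 1], [[0, 0, 0], [0, 0, 0], 1], [[0, 0, 0], [0, 0, 0], 0], [[0, 0, 0], [0, 0, 0], 0]])

```text
clock: 36.25
position: [474.1, 393.0, 6.0]
ee_rot: [0.143, 0.99, -0.0, 0.0]
wrist_force: [0.1, 0.4, 0.2]
finger_gap: 51.6
grip_force: 0.0
```

>>> servo_tool(series=[[[0, 0, 0], [0, 0, 0], 0], [[0, 0, 0], [0, 0, 0], 0], [[0, 0, 0], [0, 0, 0], 0], [[0, 0, 0], [0, 0, 0], 0]])

```text
clock: 36.75
position: [474.1, 393.1, 6.0]
ee_rot: [0.143, 0.99, -0.0, 0.0]
wrist_force: [-0.6, 0.2, 4.7]
finger_gap: 34.4
grip_force: 60.4
```

```bash
python3 -c "
from h import *
plan(472.5,-391.6,110,18)"
```

```text
t 36.75 pos [474.1 393.1   6. ] yaw 163.6 q6 0.86 tilt [-0.001  0.   ] gap 34.4
turn z -3.44 shift [ 12.2  -37.29  -5.2 ]
```

>>> servo_tool(series=[[[0, 0, 0], [0, 0, -1], 0], [[0, 0, 0], [0, 0, -1], 0], [[0, 0, 0], [0, 0, -1], 0], [[0, 0, 0], [0, 0, -1], 0], [[0, 0, 0], [0, 0, -1], 0], [[0, 0, -0.86], [0, 0, 0], 0], [[0, 0, -0.86], [0, 0, 0], 0], [[0, 0, -0.86], [0, 0, 0], 0], [[0, 0, -0.86], [0, 0, 0], 0]])

```text
clock: 37.88
position: [473.5, 392.8, 105.2]
ee_rot: [-0.158, 0.987, -0.0, -0.0]
wrist_force: [-0.3, -0.5, -0.8]
finger_gap: 34.4
grip_force: 59.7
```

>>> servo_tool(series=[[[0, 0, 0], [0.32, -0.98, 0], 0], [[0, 0, 0], [0.32, -0.98, 0], 0], [[0, 0, 0], [0.32, -0.98, 0], 0], [[0, 0, 0], [0.32, -0.98, 0], 0], [[0, 0, 0], [0.32, -0.98, 0], 0], [[0, 0, 0], [0.32, -0.98, 0], 0], [[0, 0, 0], [0.32, -0.98, 0], 0], [[0, 0, 0], [0.32, -0.98, 0], 0], [[0, 0, 0], [0.32, -0.98, 0], 0], [[0, 0, 0], [0.32, -0.98, 0], 0]])

```text
clock: 39.12
position: [473.1, 185.3, 105.4]
ee_rot: [-0.156, 0.988, -0.0, -0.0]
wrist_force: [0.0, -1.0, 0.6]
finger_gap: 34.5
grip_force: 59.7
```

>>> servo_tool(series=[[[0, 0, 0], [0.32, -0.98, 0], 0], [[0, 0, 0], [0.32, -0.98, 0], 0], [[0, 0, 0], [0.32, -0.98, 0], 0], [[0, 0, 0], [0.32, -0.98, 0], 0], [[0, 0, 0], [0.32, -0.98, 0], 0], [[0, 0, 0], [0.32, -0.98, 0], 0], [[0, 0, 0], [0.32, -0.98, 0], 0], [[0, 0, 0], [0.32, -0.98, 0], 0], [[0, 0, 0], [0.32, -0.98, 0], 0], [[0, 0, 0], [0.32, -0.98, 0], 0]])

```text
clock: 40.38
position: [472.4, -20.8, 105.7]
ee_rot: [-0.156, 0.988, -0.0, -0.0]
wrist_force: [0.1, 0.7, 0.0]
finger_gap: 34.3
grip_force: 59.7
```

>>> servo_tool(series=[[[0, 0, 0], [0.32, -0.98, 0], 0], [[0, 0, 0], [0.32, -0.98, 0], 0], [[0, 0, 0], [0.32, -0.98, 0], 0], [[0, 0, 0], [0.32, -0.98, 0], 0], [[0, 0, 0], [0.32, -0.98, 0], 0], [[0, 0, 0], [0.32, -0.98, 0], 0], [[0, 0, 0], [0.32, -0.98, 0], 0], [[0, 0, 0], [0.32, -0.98, 0], 0], [[0, 0, 0], [0.32, -0.98, 0], 0], [[0, 0, 0], [0.32, -0.98, 0], 0]])

```text
clock: 41.62
position: [472.1, -227.1, 105.8]
ee_rot: [-0.156, 0.988, -0.0, -0.0]
wrist_force: [0.3, 0.2, -0.0]
finger_gap: 34.0
grip_force: 59.7
```

>>> servo_tool(series=[[[0, 0, 0], [0.32, -0.98, 0], 0], [[0, 0, 0], [0.32, -0.98, 0], 0], [[0, 0, 0], [0.32, -0.98, 0], 0], [[0, 0, 0], [0.32, -0.98, 0], 0], [[0, 0, 0], [0.32, -0.98, 0], 0], [[0, 0, 0], [0.32, -0.98, 0], 0], [[0, 0, 0], [0.32, -0.98, 0], 0], [[0, 0, 0], [0.32, -0.98, 0], 0], [[0, 0, 0], [0, 0, 0], 0], [[0, 0, 0], [0, 0, 0], 0]])

```text
clock: 42.88
position: [471.7, -390.4, 105.7]
ee_rot: [-0.156, 0.988, -0.0, -0.0]
wrist_force: [-0.2, 0.2, 0.3]
finger_gap: 34.0
grip_force: 59.8
```

```bash
python3 - <<'E'
from h import *
plan(472.5,-391.6,18.2,18)
cv2.imwrite("pics/w9.png",vision.camera("wrist")[:,:,::-1])
E
```

```text
t 42.875 pos [ 471.7 -390.4  105.7] yaw -162.1 q6 -1.12 tilt [ 0.001 -0.   ] gap 34.0
turn z -0.01 shift [-0.02 -0.07  4.38]
```

View pics/w9.png

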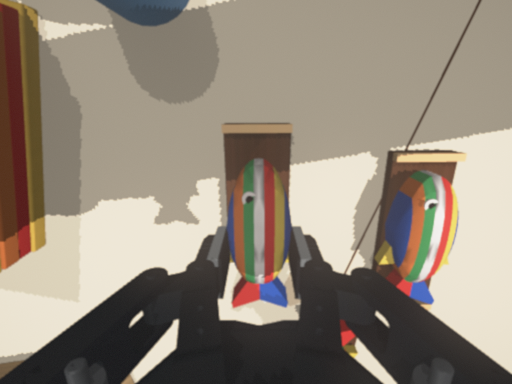

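Fish_b is centred over stand_b: its nose is at (259,158) and the strip runs from (223,128) to (291,128). I'll lower, release, and back away for a top view.

>>> servo_tool(series=[[[0, 0, 0], [-0.02, -0.07, 0.9], 0], [[0, 0, 0], [0, 0, 0.9], 0], [[0, 0, 0], [0, 0, 0.9], 0], [[0, 0, 0], [0, 0, 0.9], 0], [[0, 0, 0], [0, 0, 0.76], 0], [[0, 0, 0], [0, 0, 0], 0], [[0, 0, 0], [0, 0, 0], 0], [[0, 0, 0], [0, 0, 0], 1], [[0, 0, 0], [0, 0, 0], 1], [[0, 0, 0], [0, 0, 0], 1]])

```text
clock: 44.18
position: [472.7, -392.0, 18.9]
ee_rot: [-0.156, 0.988, -0.001, -0.0]
wrist_force: [1.2, 1.0, -0.4]
finger_gap: 85.2
grip_force: 0.0
```

>>> servo_tool(series=[[[0, 0, 0], [0, 0, 0], 1], [[0, 0, 0], [0, 0, 0], 1], [[0, 0, 0], [0, 0, -0.5], 1], [[0, 0, 0], [0, 0, -1], 1], [[0, 0, 0], [0, 0, -1], 1], [[0, 0, 0], [0, 0, -1], 1], [[0, 0, 0], [0, 0, -1], 1], [[0, 0, 0], [0, 0, -1], 1], [[0, 0, 0], [1, 0, -1], 1], [[0, 0, 0], [1, 0, -1], 1]])

```text
clock: 45.42
position: [433.2, -404.4, 170.0]
ee_rot: [-0.156, 0.988, -0.0, -0.0]
wrist_force: [-0.2, 0.1, 1.0]
finger_gap: 85.2
grip_force: 0.0
```

>>> servo_tool(series=[[[0, 0, 0], [1, 0, 0], 1], [[0, 0, 0], [1, 0, 0], 1], [[0, 0, 0], [1, 0, 0], 1], [[0, 0, 0], [1, 0, 0], 1], [[0, 0, 0], [1, 0, 0], 1], [[0, 0, 0], [1, 0, 0], 1], [[0, 0, 0], [0, 0, 0], 1]])

```text
clock: 46.3
position: [319.0, -441.7, 168.8]
ee_rot: [-0.155, 0.988, -0.0, -0.0]
wrist_force: [0.3, -0.1, 0.6]
finger_gap: 85.0
grip_force: 0.0
```

```bash
python3 - <<'E'
from h import *
bgr=vision.camera("top")[:,:,::-1].copy()
S={"d":(471.4,-231.9,17.8,15),"c":(642.1,-251.5,11.5,14),"b":(472.5,-391.6,18,13),"a":(686.8,-97.9,8.6,12)}
hsv=cv2.cvtColor(bgr,cv2.COLOR_BGR2HSV);m=vision.camera_model("top")
for n,(x,y,a,h) in S.items():
    c=m["world_to_cam"]@[x,y,12+h,1];u=(m["K"]@c[:3]/c[2])[:2].astype(int)
    mk=((hsv[...,2]>80)*255).astype(np.uint8);r=np.zeros_like(mk)
    L={"d":154,"c":132,"b":110,"a":88}[n]/2-4;ca,sa=np.cos(np.radians(a)),np.sin(np.radians(a))
    q=[]
    for i,j in((1,1),(1,-1),(-1,-1),(-1,1)):
        w=m["world_to_cam"]@[x+i*L*ca-j*26*sa,y+i*L*sa+j*26*ca,20,1];q.append((m["K"]@w[:3]/w[2])[:2])
    cv2.fillPoly(r,[np.int32(q)],255);mk&=r
    k=max(cv2.findContours(mk,0,1)[0],key=cv2.contourArea);print(n,rect(ray("top",k[:,0],12+h)),"stand",x,y,a)
cv2.imwrite("pics/top2.png",cv2.resize(bgr[120:300,100:430],None,fx=2.3,fy=2.3,interpolation=cv2.INTER_CUBIC))
E
```

```text
d [ 471.4 -227.4  133.2   51.2   15.5] stand 471.4 -231.9 17.8
c [ 658.  -257.5   68.3   15.1   12.2] stand 642.1 -251.5 11.5
b [ 460.7 -396.7   65.5   17.9   17.3] stand 472.5 -391.6 18
a [700.4 -99.9  28.2   9.3   8.7] stand 686.8 -97.9 8.6
```

View pics/top2.png

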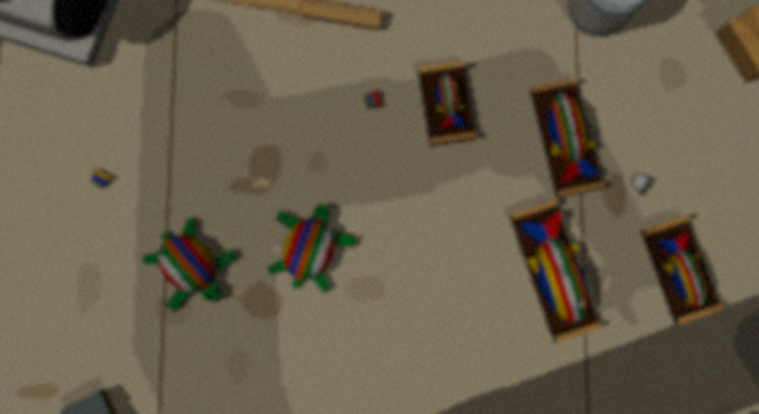

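All four fish lie on their stands, and the turtles haven't moved. A final check from the nose and tail pixels in the crop: a (448,72)/(449,124), c (564,92)/(582,179), b (700,305)/(675,241), d (578,322)/(542,215).

```bash
python3 - <<'E'
from h import *
S={"d":(471.4,-231.9,17.8),"c":(642.1,-251.5,11.5),"b":(472.5,-391.6,18),"a":(686.8,-97.9,8.6)}
for n,p in{"a":[(448,72),(449.5,124.5)],"c":[(564,92),(582,179)],"b":[(700,305),(675,241)],"d":[(578,322),(542,215)]}.items():
    P=ray("top",np.array(p)/2.3+[100,120],23);d=P[0]-P[1]
    print(n,(P.mean(0)-S[n][:2]).round(1),np.hypot(*d).round(),((np.degrees(np.arctan2(d[1],d[0]))-S[n][2]+90)%180-90).round(1))
E
```

```text
a [ 1.4 -2.3] 69.0 -7.5
c [-1.1 -7. ] 115.0 -1.6
b [-5.4 -4.8] 84.0 1.0
d [ 0.7 -5.1] 139.0 -0.5
```

The hand-picked pixels are noisy, so I'll recheck with a cleaner mask: colour distance from the board inside each stand's outline.

```bash
python3 - <<'E'
from h import *
bgr=vision.camera("top")[:,:,::-1].copy();lab=cv2.cvtColor(cv2.resize(bgr,None,fx=4,fy=4,interpolation=cv2.INTER_CUBIC),cv2.COLOR_BGR2LAB).astype(float)
m=vision.camera_model("top")
pr=lambda X:(lambda c:(m["K"]@c[:3]/c[2])[:2])(m["world_to_cam"]@[*X,1])
S={"d":(471.4,-231.9,17.8,15,154),"c":(642.1,-251.5,11.5,14,132),"b":(472.5,-391.6,18,13,110),"a":(686.8,-97.9,8.6,12,88)}
for n,(x,y,a,h,L) in S.items():
    ca,sa=np.cos(np.radians(a)),np.sin(np.radians(a));L=L/2-4
    q=[(pr((x+i*L*ca-j*27*sa,y+i*L*sa+j*27*ca,14))+.5)*4-.5 for i,j in((1,1),(1,-1),(-1,-1),(-1,1))]
    r=np.zeros(lab.shape[:2],np.uint8);cv2.fillPoly(r,[np.int32(q)],255)
    pts=lab[r>0];ref=np.median(pts[pts[:,0]<np.percentile(pts[:,0],35)],0)
    mk=((np.linalg.norm(lab-ref,axis=2)>22)*255).astype(np.uint8)&r
    mk=cv2.morphologyEx(cv2.morphologyEx(mk,cv2.MORPH_OPEN,np.ones((3,3))),cv2.MORPH_CLOSE,np.ones((13,13)))
    k=max(cv2.findContours(mk,0,1)[0],key=cv2.contourArea)[:,0]
    P=ray("top",(k+.5)/4-.5,12+h*.6);o=rect(P)
    v,u=np.nonzero(mk);Q=ray("top",(np.c_[u,v]+.5)/4-.5,12+h*.6);w=np.linalg.svd((Q-Q.mean(0))[:20000],full_matrices=False)[2][0]
    e=(o[:2]-[x,y]);print(n,"along/across",(e@[ca,sa]).round(1),(e@[-sa,ca]).round(1),"size",o[2:4],"dyaw",((np.degrees(np.arctan2(w[1],w[0]))-a+90)%180-90).round(1))
E
```

```text
d along/across 0.2 1.7 size [137.3  54.4] dyaw 0.6
c along/across -0.4 1.4 size [115.2  53. ] dyaw -0.3
b along/across -0.8 0.9 size [94.2 47.9] dyaw -0.4
a along/across 1.8 -3.0 size [73.7 35.5] dyaw -0.6
```

All four fish are within 4 mm and 1° of their stands.

```bash
python3 -c "
from rig import ctrl
print(ctrl.sign_off())"
```

```text
the job is handed in; nothing more can be done
None
```

The job is handed in: my last camera check put each fish on its matching stand within about 4 mm and 1°, the turtles were never touched, and it took about 46 s of the 96 s; no verdict was returned.

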